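# Lock the screen panel into the light bench

### The arm

A 6-joint arm with a two-finger parallel gripper is mounted at the origin on the work surface. World frame = base frame: x ahead of the robot, y to its left, z up, the work surface at z = 0. Lengths are in m, angles in degrees, forces in N, time in s.
With the tool pointing down it reaches from about 0.35 to 0.775 m from the base axis. Payload 5.5 kg.
Tool frame: the origin (TCP) lies where the fingers leave the gripper's body, on its centre line; the fingertips stand 73 mm ahead of it and the grasp point (between the pads) lies robot.hold_point_z ahead of it (robot.hold_point_z is the distance from the TCP to the grasp point, in m); z points along the fingers, y is the direction in which the jaws open and shut (so a half turn about z gives the same grasp; the last joint's range is limited). The gripper opens to 85 mm and grips with 20 to 120 N. Pads are 22 mm wide; open, the fingers measure 114 mm over their backs; the gripper's body (76 mm by 85 mm) begins 54 mm behind the grasp point. The pads swing forward as they close: fully open they stand 13 mm farther back than shut.
Start: joints at [57.261, 17.945, 2.641, 74.691, 0, 82.002], TCP at [0.241, 0.522, 0.304] pointing down, gripper open.
Joint ranges: [-158.12, 158.12], [-49.38, 96.58], [-58.88, 72.47], [-126.05, 133.96], [-84.25, 85.87], [-180, 180]. Speed limits (degrees/s): [147.25, 147.25, 180, 180, 180, 180].

### API

Orientations are given as [roll, pitch, yaw] about the fixed x, y, z axes, in that order (R = Rz(yaw) Ry(pitch) Rx(roll)).
In Python, from cell import robot gives the robot as it stands. The module is installed in compiled form; this text tells all that it offers.
- The arm moves only by the tool step_arm, never from a script. Its argument "deltas" is a list of rows, each a list of 7 numbers: the shift along the tool's x, y, z normalised to -1 to 1, where 1 is 300 mm, then the turn, a rotation vector about the tool's x, y, z normalised to -1 to 1, where 1 is 1.5 rad, then the gripper's target within -1 to 1 (shut at 1, half-way at 0, fully open at -1). In form: [[x, y, z, ax, ay, az, grip], ...]. A call has 1 to 5 rows; each row is the pose to reach, as a shift and turn from the pose measured when the call began, along the tool's axes at that moment; what a row does not reach only later rows make up. A row lasts 1/10 s, in which the tool goes at most 50 mm and 8.59 degrees, less where a joint would pass 70% of its speed; a pose out of reach is approached as far as the arm can. A call with a number of a shift or a turn outside -1 to 1 is refused whole. A call with a gripper value outside its range is refused whole. The fingers move at their own pace and stop on an object; "grip_force" is the grip in N (left out, the last holds). Time passes only in rows, so rows that repeat a pose let the fingers close. It gives the time, the measured TCP pose, the force and the opening at its end, in the units of the state.
- robot.get_state(): the state, without advancing time (a new reading comes with each control period).
- robot.camera(name): name is "scene" or "side" or "wrist"; returns the picture (400x640x3 uint8, red, green, blue); there is no depth.
- robot.camera_model(name): a dict with "camera_matrix" (3x3 intrinsics, pixels), "R" (3x3) and "t" (3): a world point X has camera coordinates R X + t. Camera axes: x right, y down, z forward; pixel columns grow to the right and rows downward; lengths in m; the calibration is good to about 2 mm. A picture is of the moment at which its call begins: read the wrist's pose just before it. camera_model takes no time and is no camera call; for the wrist camera it gives the pose at the moment of the call.
- robot.finish_job(): hands the job in, once; it reports no verdict.
The state is a dict: "time_s": time; "q": joint angles; "dq": joint speeds; "effort": joint torques, N m; "position": TCP position; "eef_rot": TCP orientation; "wrist_force": force on the tool from outside, world axes, zero at the start; "moment": the same for the moment, N m; "finger_gap": opening from 0.0 (shut) to 1.0 (fully open).
Only numpy, scipy, OpenCV 4.12 (cv2) and the standard library are available. Lean on these libraries where they do the work, as an engineer would, in place of code of your own. Each camera call takes 0.05 s, during which the arm holds its last target.

### The job

Take the screen panel from its sloping rest and stand it upright on its long thin edge on the bed of the light bench, across the bed and centred, between the sliding jaw and the fixed stop, and let go of it. Then pull up the spring-loaded lock knob, slide the jaw one hole on towards the stop so that the panel stands trapped between them, and let the pin drop fully into that hole. Finish while still holding the knob, gripped or pressed down, with the pin engaged; leave the other things on the table where they are.

Things in the scene. Friction and masses are not known exactly. Their poses are not given: they have to be found in the camera images.
- panel: Loose screen panel, plywood, white inset on both faces, 14 thick x 130 wide x 90 tall mm, about 160 g. Origin at its centre; x thickness, y width, z the 90 mm height. It starts leaning on the rest: z tipped 32 degrees from vertical towards the rest's -x side (the robot), lower long edge on the lip, upper long edge free; the middle 70 mm of its underside is clear of the rest.
- rest: Fixed wooden sloping rest, base 130 x 150 x 10 mm, two ribs (18 mm wide, 48 mm either side of the middle, under the lower 63 mm of the panel) and a lip at the +x side. Origin: on the table below the base, at the middle of its -x edge; x runs down the slope to the lip, z up. The panel's centre starts at x = +87 mm, 76 mm above the table.
- bench: Fixed aluminium bed 250 (x) x 150 (y) x 20 mm high; origin: centre of its underside, on the table; x from jaw to stop, z up. Dark stop 100 mm wide, face at x = 100 mm, top at 52 mm. Guide strips 10 mm high at y = +-46, x -118 to 28 mm. 11 mm index holes on y = 0 at x = -73, -33, 7 mm. The panel belongs on the bare bed, x = 42 to 100 mm, thickness along x, its centre at z = 65 mm.
- jaw (a joint): Grey sliding jaw, m along the bench's +x: about 0 at the start (pin in the middle hole), +0.04 in the next hole towards the stop. Pin play about +-2 mm; friction 2 N. Its head is 90 mm wide, top 52 mm above the table; at +0.04 it leaves an 18 mm gap to the stop, pushing the panel along if that is in the way.
- jaw_face (a point): Middle of the jaw face that looks at the stop, 40 mm above the table; at bench x = 42 mm + jaw value.
- lock (a joint): Lift of the lock plunger, m: 0 fully down (pin engaged), 0.018 upper limit. The pin reaches 10 mm into the bed, so it is out above 0.010; a spring pulls it down with 5 N at 0, 8 N at the top. Released off a hole it rests on the bed at about 0.010 and drops in when it comes over a hole.
- knob (a point): Centre of the lock knob, a black upright cylinder 26 mm in diameter, 36 mm tall (18 mm above and below this point), 84 mm above the table when down. It rides on the jaw, 75 mm behind the jaw face on the middle line; lifts with the lock, travels with the jaw. The collar below it tops out 49 mm above the table.
- torch: Bystander: black torch standing on its 36 mm wide head, 95 mm tall; origin at its underside.
- dish: Bystander: clear shallow dish 60 mm wide, 15 mm high; origin at its underside.
- carton: Bystander: cardboard carton 90 x 60 x 30 mm; origin at its underside.
- stick: Bystander: flat wooden stick 260 x 30 x 8 mm; origin at its underside.
- marker: Bystander: marker pen 120 mm long, 12 mm thick; origin at its middle, on the underside.
- block: Bystander: dark metal cube of 55 mm; origin at its underside.
- cup: Bystander: white mug 76 mm wide, 90 mm high; origin at its underside.
There are look-alikes about, which are no part of the job. Of the things shaped like the panel, the plywood one is meant.

How it is judged:
By the outcome, as a careful person would: the job done as asked, in the order asked, and still so for the second after the job is handed in, while the arm keeps its last pose, push and grip.
It also fails if it takes over 62 s, if anything falls off the work surface, if the arm or the gripper's body presses on something with over 40 N, if the wrist force passes 120 N, or if a joint passes its speed limit or range.

## Working session

There is one attempt and no reset: what is moved stays moved. The work goes in short steps, Python scripts to look and compute and a tool call to move; the robot and the scene stay as the last step left them, time stands still between calls to the robot, and variables do not carry over. Pictures are saved under pics/ and viewed, and the job is handed in when it is done.

Besides the shell and the picture viewer there is one more tool, called as name(argument=value, ...), one argument or row to a line, values as JSON. step_arm: Moves the arm, as the interface text tells. Its arguments: {"type":"object","properties":{"deltas":{"type":"array","items":{"type":"array","items":{"type":"number","minimum":-1,"maximum":1}}},"grip_force":{"type":"number"}},"required":["deltas"]}

```bash
mkdir -p pics; ls; python3 - <<'E'
from cell import robot
import cv2, numpy as np
print(robot.get_state()); print(robot.hold_point_z)
for n in ["scene","side","wrist"]:
    m=robot.camera_model(n); print(n,np.round(m["camera_matrix"],1).tolist(),np.round(m["R"],3).tolist(),np.round(m["t"],3).tolist())
    im=robot.camera(n); cv2.imwrite(f"pics/{n}0.png",im[:,:,::-1])
E
```

```text
pics
{'time_s': 0.0, 'q': array([ 5.72624594e+01,  1.79901172e+01,  2.57778838e+00,  7.46895951e+01,
       -1.59176904e-04,  8.20019093e+01]), 'dq': array([ 0.03433509,  0.0320953 ,  0.09110404,  0.00777025, -0.01986752,
       -0.02564542]), 'effort': array([-1.25552192e-04, -4.80627394e+01,  2.98535675e+01,  1.95768150e-02,
       -2.33346482e-04, -9.34185209e-07]), 'position': array([0.24043772, 0.52191116, 0.30302136]), 'eef_rot': array([-1.79899045e+02, -1.40240683e-02,  1.55260538e+02]), 'wrist_force': array([-0.56386611,  0.08033418, -0.48858244]), 'moment': array([ 0.03920795,  0.05163284, -0.00394758]), 'finger_gap': 0.9991475461113616}
0.0539
scene [[430.4, 0.0, 332.3], [0.0, 430.4, 194.7], [0.0, 0.0, 1.0]] [[-0.714, 0.7, -0.017], [0.461, 0.451, -0.765], [-0.527, -0.554, -0.644]] [0.363, -0.171, 1.62]
side [[391.1, 0.0, 314.1], [0.0, 391.1, 202.4], [0.0, 0.0, 1.0]] [[-0.987, -0.161, 0.009], [-0.129, 0.754, -0.644], [0.097, -0.636, -0.765]] [0.492, 0.144, 0.998]
wrist [[307.4, 0.0, 319.1], [0.0, 307.4, 195.5], [0.0, 0.0, 1.0]] [[0.417, 0.909, -0.003], [0.877, -0.402, 0.262], [0.237, -0.112, -0.965]] [-0.575, -0.035, 0.377]
```

View pics/scene0.png

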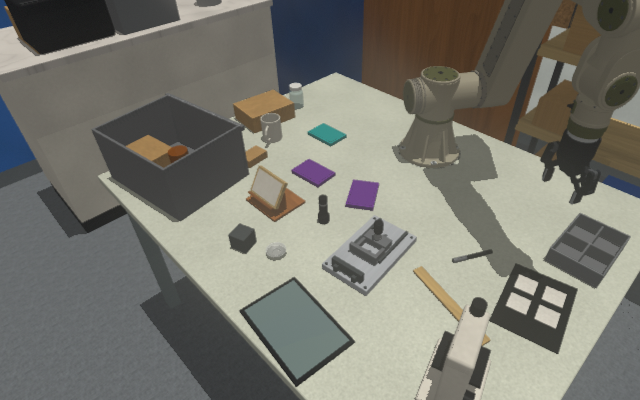

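View pics/side0.png

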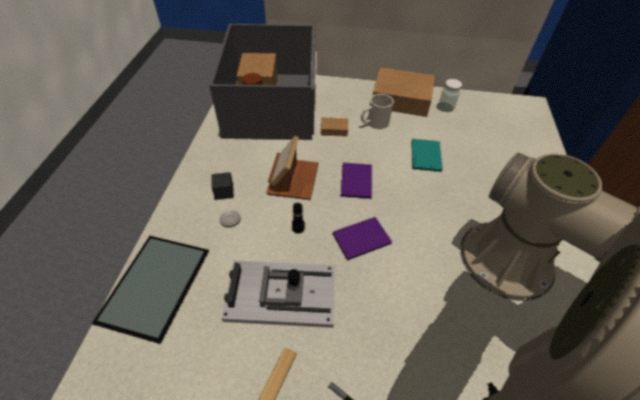

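View pics/wrist0.png

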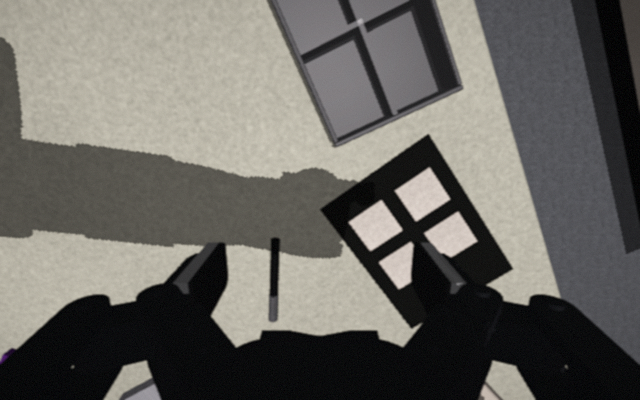

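The scene view shows the bench around (370,252) and the rest with the panel around (272,190). In the side view the bench is at (280,292), with its stop on the left, and the rest is at (292,178). Next I'll take rough positions and make enlarged crops.

```bash
cat > h.py <<'E'
import numpy as np, cv2
from cell import robot
def ray(m,uv):
    K,R,t=m["camera_matrix"],np.array(m["R"]),np.array(m["t"])
    d=R.T@np.linalg.inv(K)@np.array([uv[0],uv[1],1.]); return -R.T@t, d/np.linalg.norm(d)
def plane(m,uv,z):
    c,d=ray(m,uv); return c+d*(z-c[2])/d[2]
def tri(obs):
    A=np.zeros((3,3));b=np.zeros(3)
    for m,uv in obs:
        c,d=ray(m,uv);P=np.eye(3)-np.outer(d,d);A+=P;b+=P@c
    X=np.linalg.solve(A,b)
    return X,[np.linalg.norm((np.eye(3)-np.outer(ray(m,uv)[1],ray(m,uv)[1]))@(X-ray(m,uv)[0])) for m,uv in obs]
def proj(m,X):
    p=np.array(m["R"])@np.asarray(X,float)+np.array(m["t"]); p=np.array(m["camera_matrix"])@p; return p[:2]/p[2]
E
python3 - <<'E'
from h import *
ms=robot.camera_model("scene");md=robot.camera_model("side")
for n,a,b in [("knob",(379,227),(293,277)),("torch",(323,198),(298,206)),("resttop",(265,168),(295,142))]:
    X,e=tri([(ms,a),(md,b)]);print(n,X.round(3),np.round(e,3))
for n,m,uv,z in [("benchA",md,(222,320),.02),("benchB",md,(334,325),.02),("benchC",md,(334,265),.02),("rest c1",md,(268,193),.01),("rest c2",md,(312,197),.01),("rest c3",md,(318,162),.01)]:
    print(n,plane(m,uv,z).round(3))
s=cv2.imread("pics/side0.png");c=cv2.imread("pics/scene0.png")
a=cv2.resize(s[120:340,200:350],None,fx=3.6,fy=2.7,interpolation=3)
a=cv2.resize(s[120:340,200:350],(400,586),interpolation=3)
b=cv2.resize(c[150:300,230:430],(400,300),interpolation=3)
o=np.zeros((586,800,3),np.uint8);o[:,:400]=a;o[:300,400:]=b;cv2.imwrite("pics/crop0.png",o)
E
```

```text
knob [0.515 0.191 0.084] [0.002 0.002]
torch [ 0.541 -0.006  0.089] [0.003 0.003]
resttop [ 0.59  -0.218  0.114] [0.001 0.001]
benchA [0.658 0.284 0.02 ]
benchB [0.412 0.255 0.02 ]
benchC [0.432 0.104 0.02 ]
rest c1 [ 0.65  -0.107  0.01 ]
rest c2 [ 0.523 -0.113  0.01 ]
rest c3 [ 0.528 -0.257  0.01 ]
```

View pics/crop0.png

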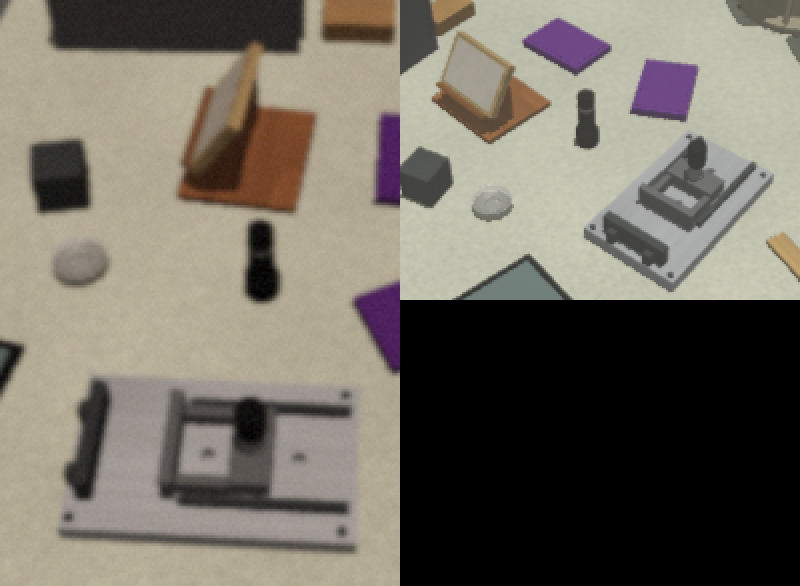

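```bash
cat >> h.py <<'E'
from scipy.spatial.transform import Rotation as Ro
def pose():
    s=robot.get_state(); return np.array(s["position"]),Ro.from_euler("xyz",s["eef_rot"],degrees=True).as_matrix(),s
def delta(p,R):
    p0,R0,s=pose(); d=R0.T@(np.asarray(p)-p0); rv=Ro.from_matrix(R0.T@R).as_rotvec()
    print("shift mm",(d*1000).round(1),"turn deg",np.degrees(rv).round(2),"rows",np.linalg.norm(d)/.05,np.degrees(np.linalg.norm(rv))/8.59)
    print("norm",np.r_[d/.3,rv/1.5].round(4).tolist())
def down(yaw): return Ro.from_euler("xyz",[180,0,yaw],degrees=True).as_matrix()
def snap(name,out):
    m=robot.camera_model(name) ; im=robot.camera(name); cv2.imwrite(out,im[:,:,::-1]); return m,im
E
python3 - <<'E'
from h import *
p,R,s=pose();m=robot.camera_model("wrist")
c=-np.array(m["R"]).T@np.array(m["t"])
print("cam in tool",R.T@(c-p),"axes",(R.T@np.array(m["R"]).T).round(3))
delta([0.50,0.26,0.30],down(97))
E
```

```text
cam in tool [ 0.06604772  0.00068348 -0.06820527] axes [[ 0.001 -0.965 -0.262]
 [ 1.     0.002 -0.001]
 [ 0.001 -0.262  0.965]]
shift mm [-345.3 -129.3    3.3] turn deg [-8.000e-02  3.000e-02  5.826e+01] rows 7.3755054532686035 6.782191841371796
norm [-1.1511, -0.4311, 0.0111, -0.0009, 0.0004, 0.6779]
```

step_arm(
  deltas=[
    [-0.16,-0.06,0,0,0,0.1,-1],
    [-0.32,-0.12,0,0,0,0.2,-1],
    [-0.48,-0.18,0,0,0,0.3,-1],
    [-0.64,-0.24,0,0,0,0.4,-1],
    [-0.8,-0.3,0.01,0,0,0.5,-1],
  ],
)

```text
time_s: 0.65
position: [0.4173, 0.3429, 0.3008]
eef_rot: [-180.0, 0.0, 112.0]
wrist_force: [1.1, 1.2, 0.9]
finger_gap: 0.996
```

```bash
python3 - <<'E'
from h import *
print(pose()[0],pose()[2]["eef_rot"],pose()[2]["time_s"])
delta([0.51,0.23,0.30],down(97))
E
```

```text
[0.41730747 0.34290885 0.30075162] [-1.79960311e+02  3.93581651e-02  1.11957865e+02] 0.65
shift mm [-139.4   43.7    0.8] turn deg [-0.03  0.04 14.96] rows 2.9217035654134227 1.74132191854327
norm [-0.4646, 0.1458, 0.0027, -0.0004, 0.0005, 0.174]
```

step_arm(
  deltas=[
    [-0.16,0.05,0,0,0,0.06,-1],
    [-0.32,0.1,0,0,0,0.12,-1],
    [-0.46,0.145,0,0,0,0.175,-1],
    [-0.46,0.145,0,0,0,0.175,-1],
    [-0.46,0.145,0,0,0,0.175,-1],
  ],
)

```text
time_s: 1.15
position: [0.5096, 0.2301, 0.3003]
eef_rot: [-179.9, 0.0, 96.8]
wrist_force: [0.5, 1.5, -0.2]
finger_gap: 1.0
```

```bash
python3 - <<'E'
from h import *
import pickle
p,R,s=pose();print(p,s["eef_rot"],np.abs(s["dq"]).max())
m,im=snap("wrist","pics/w1.png");pickle.dump(m,open("w1.pkl","wb"))
E
```

```text
[0.5096211  0.23013909 0.300272  ] [-1.79896635e+02  3.62405052e-02  9.67952740e+01] 2.681501402430222
```

View pics/w1.png

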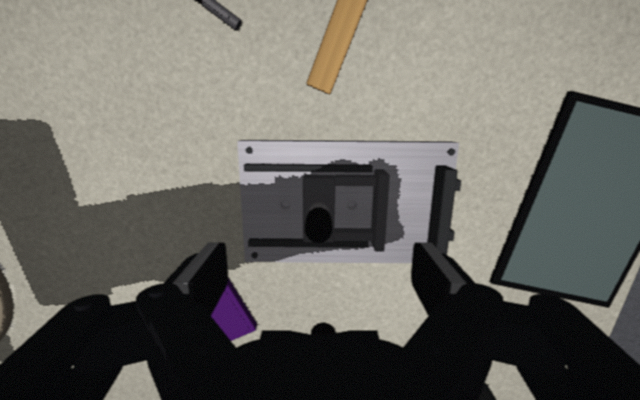

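The view shows the bench's upper corners at about (239,141) and (459,142). The index holes are at (285,205) and (351,205), the knob at (319,223), the jaw head at (380,210) and the stop at (443,210). I'll take a second view with a baseline on the way to the rest.

```bash
python3 - <<'E'
from h import *
delta([0.58,0.15,0.30],down(97))
E
```

```text
shift mm [-89.   60.8   0.4] turn deg [-0.1   0.03 -0.09] rows 2.1564880514922056 0.01664342965608776
norm [-0.2968, 0.2027, 0.0012, -0.0012, 0.0004, -0.0011]
```

step_arm(
  deltas=[
    [-0.1,0.07,0,0,0,0,-1],
    [-0.2,0.14,0,0,0,0,-1],
    [-0.3,0.2,0,0,0,0,-1],
    [-0.3,0.2,0,0,0,0,-1],
    [-0.3,0.2,0,0,0,0,-1],
  ],
)

```text
time_s: 1.7
position: [0.5786, 0.15, 0.3001]
eef_rot: [-179.8, 0.0, 97.0]
wrist_force: [-0.2, -0.1, 0.9]
finger_gap: 1.0
```

```bash
python3 - <<'E'
from h import *
import pickle
p,R,s=pose();print(p,s["eef_rot"],np.abs(s["dq"]).max())
m,im=snap("wrist","pics/w2.png");pickle.dump(m,open("w2.pkl","wb"))
a=cv2.imread("pics/w1.png")[120:280,220:480];b=im[:,:,::-1][40:230,140:420]
cv2.imwrite("pics/c1.png",cv2.resize(a,None,fx=3,fy=3,interpolation=3));cv2.imwrite("pics/c2.png",cv2.resize(b,None,fx=2.8,fy=2.8,interpolation=3))
delta([0.57,-0.14,0.30],down(90))
E
```

```text
[0.57862269 0.15002368 0.30009968] [-1.79837173e+02  4.12154280e-03  9.69800913e+01] 1.241600221628132
shift mm [-287.2  -43.7    0.4] turn deg [-0.16  0.02  7.02] rows 5.810601765863169 0.8177848146508009
norm [-0.9574, -0.1458, 0.0013, -0.0019, 0.0002, 0.0817]
```

View pics/w2.png

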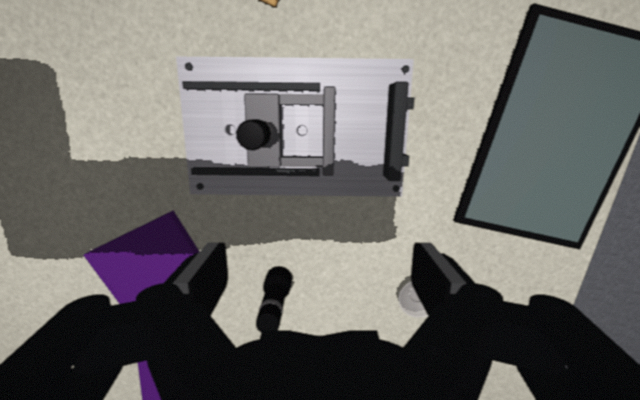

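View pics/c1.png

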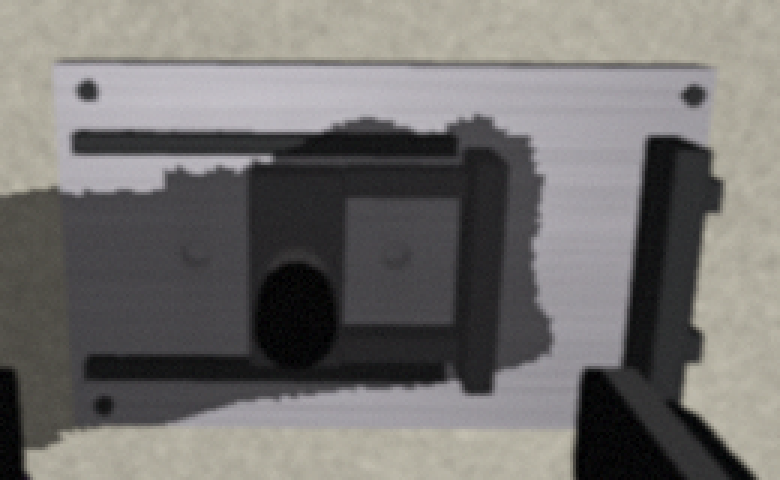

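View pics/c2.png

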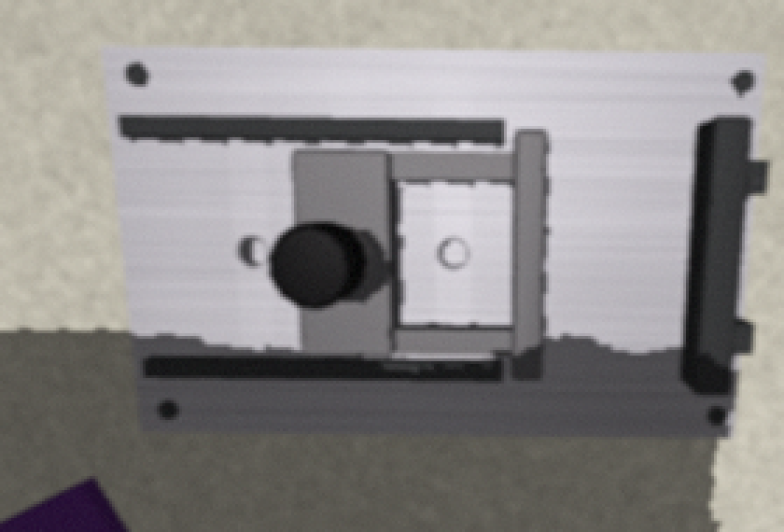

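```bash
python3 - <<'E'
from h import *
import pickle
m1=pickle.load(open("w1.pkl","rb"));m2=pickle.load(open("w2.pkl","rb"))
f1=lambda u,v:(220+u/3,120+v/3); f2=lambda u,v:(140+u/2.8,40+v/2.8)
pts={"s++low":((88,91),(137,74)),"s+x+y":((694,96),(743,81)),"s-x-y":((104,405),(168,409)),"hole7":((397,257),(453,253)),"hole-73":((197,252),(252,252)),"knobtop":((295,312),(313,265))}
for k,(a,b) in pts.items():
    X,e=tri([(m1,f1(*a)),(m2,f2(*b))]);print(k,X.round(4),np.round(e,4))
S={k:plane(m2,f2(*b),.02) for k,b in {"a":(137,74),"b":(743,81),"c":(168,409),"d":(717,416),"h7":(453,253),"h-73":(252,252)}.items()}
for k,v in S.items():print(k,v.round(4))
c=(S["a"]+S["b"]+S["c"]+S["d"])/4;ex=(S["b"]-S["a"]+S["d"]-S["c"]);ex/=np.linalg.norm(ex)
yaw=np.degrees(np.arctan2(ex[1],ex[0]));print("centre",c.round(4),"yaw",yaw)
ey=np.array([-ex[1],ex[0],0])
for k in("h7","h-73"):print(k,((S[k]-c)@ex).round(4),((S[k]-c)@ey).round(4))
for n,u,z in[("stop top front +y",(718,120),.052),("stop front bottom +y",(697,124),.02),("jaw face top +y",(548,131),.052),("jaw face top -y",(543,376),.052),("stop top front -y",(700,372),.052)]:
    X=plane(m2,f2(*u),z);print(n,((X-c)@ex).round(4),((X-c)@ey).round(4))
X=tri([(m1,f1(295,312)),(m2,f2(313,265))])[0];print("knob bench",(X-c)@ex,(X-c)@ey,X[2])
E
```

```text
s++low [0.4285 0.245  0.0209] [0.0001 0.0001]
s+x+y [0.6549 0.2704 0.0207] [0. 0.]
s-x-y [0.4426 0.1162 0.0202] [0.0001 0.0001]
hole7 [0.5535 0.194  0.0198] [0.0001 0.0001]
hole-73 [0.4739 0.1848 0.0161] [0.0009 0.0009]
knobtop [0.5129 0.1895 0.0842] [0.0012 0.0012]
a [0.4281 0.245  0.02  ]
b [0.655  0.2705 0.02  ]
c [0.4424 0.116  0.02  ]
d [0.6697 0.1413 0.02  ]
h7 [0.5534 0.194  0.02  ]
h-73 [0.4742 0.1845 0.02  ]
centre [0.5488 0.1932 0.02  ] yaw 6.3812169594534645
h7 0.0047 0.0002
h-73 -0.0751 -0.0004
stop top front +y 0.0984 0.0483
stop front bottom +y 0.0979 0.0495
jaw face top +y 0.0396 0.044
jaw face top -y 0.04 -0.0426
stop top front -y 0.0985 -0.0403
knob bench -0.03611545711315998 0.0002741099194594411 0.08423113654498096
```

step_arm(
  deltas=[
    [-0.16,-0.025,0,0,0,0.02,-1],
    [-0.32,-0.05,0,0,0,0.04,-1],
    [-0.48,-0.075,0,0,0,0.06,-1],
    [-0.64,-0.1,0,0,0,0.08,-1],
    [-0.8,-0.12,0,0,0,0.08,-1],
  ],
)

```text
time_s: 2.25
position: [0.5711, -0.0915, 0.3009]
eef_rot: [-179.9, 0.0, 90.3]
wrist_force: [0.0, -0.1, 1.3]
finger_gap: 1.001
```

```bash
python3 - <<'E'
from h import *
import pickle
p,R,s=pose();print(p,s["eef_rot"],np.abs(s["dq"]).max())
m,im=snap("wrist","pics/w3.png");pickle.dump(m,open("w3.pkl","wb"))
delta([0.57,-0.20,0.30],down(90))
E
```

```text
[ 0.57108357 -0.09148414  0.30086284] [-1.79860627e+02  7.63096165e-03  9.03205221e+01] 47.63391311948094
shift mm [-101.5   -1.4    1.1] turn deg [-0.12  0.28 -0.03] rows 2.0298570492562176 0.035805878739288324
norm [-0.3383, -0.0048, 0.0035, -0.0014, 0.0033, -0.0003]
```

View pics/w3.png

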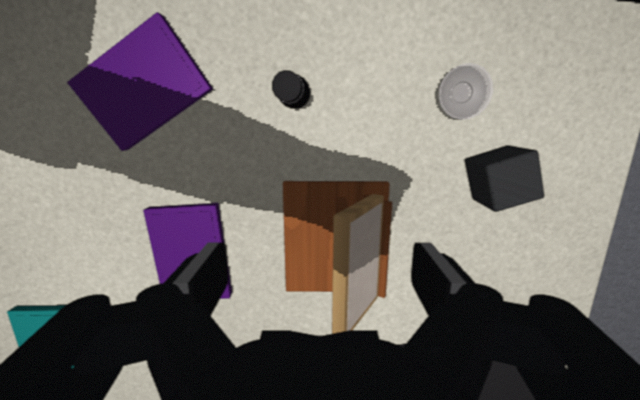

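The rest shows at (285–390, 180–295), with the panel's top edge from (345,205) to (340,325). The arm was still moving when this was taken, so I'll retake it after settling.

step_arm(
  deltas=[
    [-0.15,0,0,0,0,0,-1],
    [-0.3,0,0,0,0,0,-1],
    [-0.4,0,0,0,0,0,-1],
    [-0.4,0,0,0,0,0,-1],
    [-0.4,0,0,0,0,0,-1],
  ],
)

```text
time_s: 2.8
position: [0.5714, -0.2172, 0.3011]
eef_rot: [-179.9, 0.2, 90.0]
wrist_force: [1.0, 0.1, 0.0]
finger_gap: 1.002
```

```bash
python3 - <<'E'
from h import *
import pickle
p,R,s=pose();print(p,s["eef_rot"],np.abs(s["dq"]).max())
m,im=snap("wrist","pics/w4.png");pickle.dump(m,open("w4.pkl","wb"))
E
```

```text
[ 0.57139248 -0.21716707  0.30110803] [-179.85274031    0.22934633   90.02308455] 1.4439021124878357
```

View pics/w4.png

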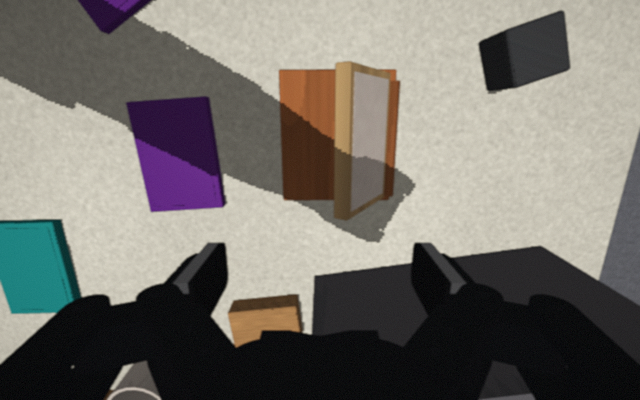

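step_arm(
  deltas=[
    [0,-0.12,0,0,0,0,-1],
    [0.1,-0.25,0,0,0,0,-1],
    [0.1,-0.3,0,0,0,0,-1],
    [0.1,-0.3,0,0,0,0,-1],
    [0.1,-0.3,0,0,0,0,-1],
  ],
)

```text
time_s: 3.35
position: [0.482, -0.1853, 0.3021]
eef_rot: [-180.0, 0.3, 90.2]
wrist_force: [0.2, 0.4, 0.6]
finger_gap: 0.999
```

```bash
python3 - <<'E'
from h import *
import pickle
p,R,s=pose();print(p,s["eef_rot"],np.abs(s["dq"]).max())
m,im=snap("wrist","pics/w5.png");pickle.dump(m,open("w5.pkl","wb"))
E
```

```text
[ 0.48196636 -0.18534847  0.30208952] [-179.95926602    0.27405934   90.20619018] 1.741247099905808
```

View pics/w5.png

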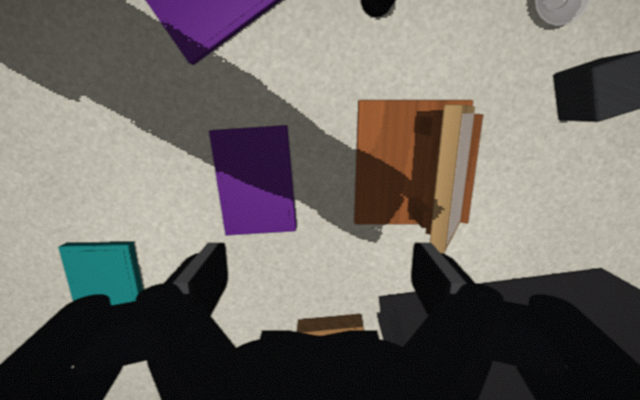

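```bash
python3 - <<'E'
import cv2,numpy as np
a=cv2.imread("pics/w4.png")[50:230,265:415];b=cv2.imread("pics/w5.png")[85:265,340:490]
a=cv2.resize(a,None,fx=3.3,fy=3.3,interpolation=3);b=cv2.resize(b,None,fx=3.3,fy=3.3,interpolation=3)
print(a.shape)
o=np.zeros((594,800,3),np.uint8);o[:,:400]=a[:,80:480];o[:,400:]=b[:,:400];cv2.imwrite("pics/c45.png",o)
E
```

```text
(594, 495, 3)
```

View pics/c45.png

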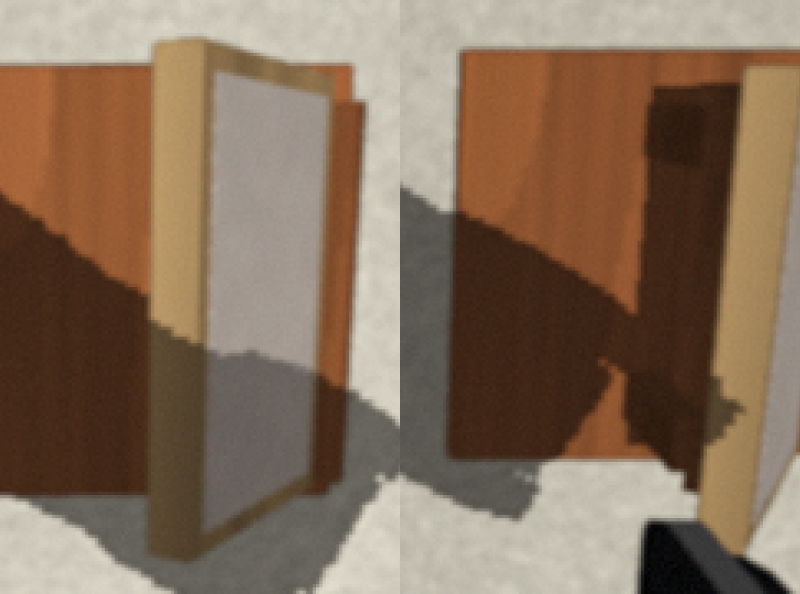

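```bash
python3 - <<'E'
from h import *
import pickle
m4=pickle.load(open("w4.pkl","rb"));m5=pickle.load(open("w5.pkl","rb"))
f4=lambda u,v:(265+(u+80)/3.3,50+v/3.3); f5=lambda u,v:(340+(u-400)/3.3,85+v/3.3)
P={}
for k,a,b in [("A +y,-x",(153,43),(744,68)),("B -y,-x",(148,553),(698,520)),("C +y,+x",(205,38),(802,66)),("D -y,+x",(187,560),(742,554))]:
    X,e=tri([(m4,f4(*a)),(m5,f5(*b))]);P[k[0]]=X;print(k,X.round(4),np.round(e,4))
print("top edge len",np.linalg.norm(P["A"]-P["B"]),np.linalg.norm(P["C"]-P["D"]),"thk",np.linalg.norm(P["C"]-P["A"]))
for n,v in(("AB",P["A"]-P["B"]),("CD",P["C"]-P["D"])):print(n,"yaw of width",np.degrees(np.arctan2(v[1],v[0])))
r=[plane(m5,f5(460,50),.01),plane(m5,f5(448,458),.01)];print("rest",r[0].round(4),r[1].round(4))
v=r[0]-r[1];print(np.linalg.norm(v),np.degrees(np.arctan2(v[1],v[0])))
o=(r[0]+r[1])/2;
w=v/np.linalg.norm(v);x=np.array([w[1],-w[0],0]);print("panel centre pred",o+.087*x,)
s,c=np.sin(np.radians(32)),np.cos(np.radians(32))
top=o*[1,1,0]+.087*x+[0,0,.076]+.045*(-s*x+np.array([0,0,c]))
print("pred top mid",top,"meas top mid",sum(P.values())/4, "rest x dir",x)
t=sum(P.values())/4
for m,n in((m4,"w4"),(m5,"w5")):
  print(n,[ (proj(m,X)).round(1).tolist() for X in (top,t)])
E
```

```text
A +y,-x [ 0.5841 -0.1142  0.1083] [0. 0.]
B -y,-x [ 0.5857 -0.2403  0.1056] [0.0034 0.0034]
C +y,+x [ 0.596  -0.1138  0.1137] [0.0001 0.0001]
D -y,+x [ 0.5947 -0.2417  0.1169] [0.0001 0.0001]
top edge len 0.1261408581723164 0.12789805755855313 thk 0.013044264912173876
AB yaw of width 90.73406491930082
CD yaw of width 89.4316986918226
rest [ 0.5255 -0.1073  0.01  ] [ 0.5267 -0.2547  0.01  ]
0.14734781193359148 90.46943330975537
panel centre pred [ 0.61305893 -0.18027141  0.01      ]
pred top mid [ 0.58921336 -0.18046678  0.11416216] meas top mid [ 0.59012978 -0.1774946   0.11111553] rest x dir [0.99996644 0.00819307 0.        ]
w4 [[340.9, 148.6], [341.8, 144.5]]
w5 [[444.1, 186.2], [444.1, 182.0]]
```

```bash
cat >> h.py <<'E'
def tilted(tilt,yaw):
    s,c=np.sin(np.radians(tilt)),np.cos(np.radians(tilt)); h=np.radians(yaw)
    xr=np.array([np.cos(h),np.sin(h),0]);z=np.array([0,0,1.]);
    Z=s*xr-c*z;Y=c*xr+s*z;X=np.cross(Y,Z); return np.c_[X,Y,Z]
TOP=np.array([.590,-.179,.1125]); RG=tilted(32,0.2)
G=TOP+.024*RG[:,2]; HP=.0539
E
python3 - <<'E'
from h import *
print("G",G)
for b in (.09,0):
    delta(G-(HP+b)*RG[:,2],RG); print(G-(HP+b)*RG[:,2])
E
```

```text
G [ 0.60271798 -0.17895561  0.09214685]
shift mm [ 6.9 44.2 87.6] turn deg [-32.05   0.27   0.07] rows 1.9678437912474123 3.731223382676951
norm [0.023, 0.1473, 0.2921, -0.3729, 0.0032, 0.0008]
[ 0.52646307 -0.17922179  0.21418097]
shift mm [  7.3  91.9 163.9] turn deg [-32.05   0.27   0.07] rows 3.7617846697242365 3.731223382676951
norm [0.0243, 0.3065, 0.5464, -0.3729, 0.0032, 0.0008]
[ 0.57415551 -0.17905531  0.13785664]
```

step_arm(
  deltas=[
    [0.005,0.03,0.06,-0.08,0,0,-1],
    [0.01,0.06,0.12,-0.16,0,0,-1],
    [0.015,0.09,0.18,-0.24,0,0,-1],
    [0.02,0.12,0.24,-0.32,0,0,-1],
    [0.023,0.147,0.292,-0.373,0.003,0,-1],
  ],
)

```text
time_s: 3.9
position: [0.5269, -0.1787, 0.2137]
eef_rot: [147.7, 0.0, 90.3]
wrist_force: [-0.4, 0.1, -0.3]
finger_gap: 1.003
```

```bash
python3 - <<'E'
from h import *
p,R,s=pose();print(s["q"].round(1))
delta(G-(HP+.0)*RG[:,2],RG)
m,im=snap("wrist","pics/w6.png")
for z in (0,.09): print(proj(m,TOP+[0,0,0]),proj(m,TOP+[0,.065,0]),proj(m,TOP-[0,.065,0]))
E
```

```text
[-34.2   2.4 -37.6  22.6  17.6  59.8]
shift mm [-0.6 -0.5 89.4] turn deg [ 0.25 -0.04  0.1 ] rows 1.7876313349503972 0.0320342708204935
norm [-0.0021, -0.0016, 0.2979, 0.0029, -0.0005, 0.0012]
[318.96449744 220.10289709] [319.650553   116.22264899] [318.38603549 307.69168009]
[318.96449744 220.10289709] [319.650553   116.22264899] [318.38603549 307.69168009]
```

View pics/w6.png

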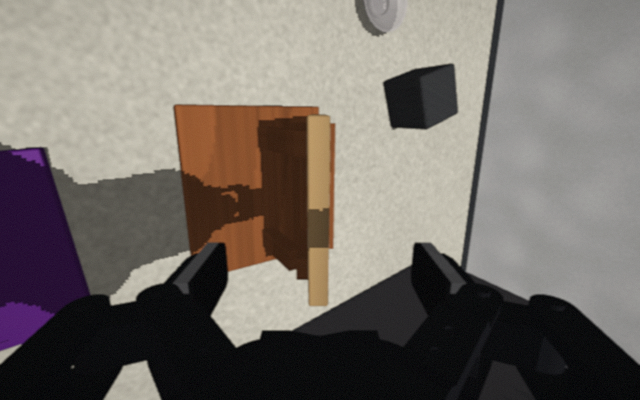

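The panel's top edge runs from (318,115) to (318,305), and my prediction was 116 to 308. The tool is in line with it, so I'm advancing.

step_arm(
  deltas=[
    [0,0,0.08,0,0,0,-1],
    [0,0,0.16,0,0,0,-1],
    [0,0,0.24,0,0,0,-1],
    [0,0,0.298,0,0,0,-1],
    [0,0,0.298,0,0,0,-1],
  ],
)

```text
time_s: 4.45
position: [0.5732, -0.1764, 0.1317]
eef_rot: [148.1, -0.3, 90.4]
wrist_force: [0.4, 0.9, 0.3]
finger_gap: 1.002
```

step_arm(
  deltas=[
    [0,0,0,0,0,0,0.5],
    [0,0,0,0,0,0,1],
    [0,0,0,0,0,0,1],
    [0,0,0,0,0,0,1],
    [0,0,0,0,0,0,1],
  ],
  grip_force=40,
)

```text
time_s: 4.95
position: [0.5759, -0.177, 0.1347]
eef_rot: [147.7, -0.2, 90.5]
wrist_force: [4.1, -1.1, 2.1]
finger_gap: 0.159
```

step_arm(
  deltas=[
    [0,0,0,0,0,0,1],
    [0,0,0,0,0,0,1],
    [0,0,0,0,0,0,1],
    [0,0,0,0,0,0,1],
  ],
)

```text
time_s: 5.35
position: [0.5757, -0.177, 0.1346]
eef_rot: [147.7, -0.2, 90.5]
wrist_force: [0.8, 0.6, -0.3]
finger_gap: 0.159
```

```bash
python3 - <<'E'
from h import *
p,R,s=pose();print(s)
m,im=snap("wrist","pics/w7.png")
E
```

```text
{'time_s': 5.35, 'q': array([-30.90882713,  13.14165042, -38.64104002,   9.95135891,
        16.29197116,  62.82442029]), 'dq': array([-0.00283883,  0.08919779, -0.05038811, -0.03660162,  0.02186219,
       -0.02013115]), 'effort': array([-2.66257091e-02, -3.98739731e+01,  2.61096847e+01, -4.49306622e+00,
        7.91721269e-01, -5.06453449e-02]), 'position': array([ 0.57568298, -0.17700052,  0.13461609]), 'eef_rot': array([147.71449156,  -0.20169531,  90.45344043]), 'wrist_force': array([ 0.80593526,  0.6155065 , -0.2592291 ]), 'moment': array([ 0.04286861,  0.40747135, -0.08186334]), 'finger_gap': 0.15909305005169713}
```

View pics/w7.png

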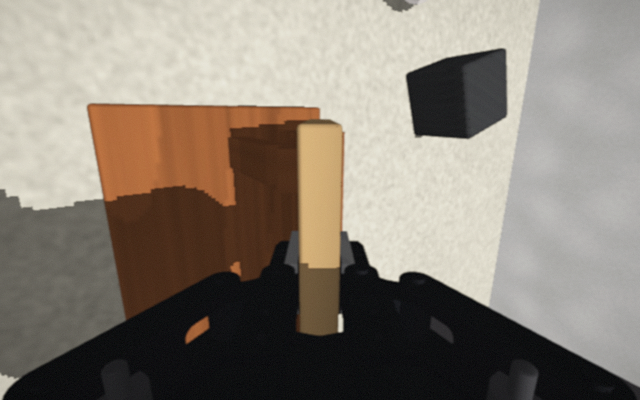

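The panel is gripped with a gap of 13.5 mm, and its top edge shows at columns 298–341. Now I'll back out along the panel's plane.

step_arm(
  deltas=[
    [0,0,-0.04,0,0,0,1],
    [0,0,-0.08,0,0,0,1],
    [0,0,-0.14,0,0,0,1],
    [0,0,-0.22,0,0,0,1],
    [0,0,-0.3,0,0,0,1],
  ],
  grip_force=60,
)

```text
time_s: 5.9
position: [0.5262, -0.1772, 0.2111]
eef_rot: [147.8, -0.2, 90.4]
wrist_force: [-0.2, -0.1, -1.0]
finger_gap: 0.155
```

```bash
python3 - <<'E'
from h import *
p,R,s=pose();print(p,s["eef_rot"],s["wrist_force"],s["moment"],s["finger_gap"])
m,im=snap("side","pics/s8.png")
delta([0.57,-0.02,0.30],tilted(15,3))
E
```

```text
[ 0.52616616 -0.17721879  0.21107263] [147.8176874   -0.23480177  90.4499582 ] [-0.20800415 -0.1341727  -1.03598448] [ 0.00588909  0.60960276 -0.01502718] 0.15513530704327003
shift mm [157.5  83.7 -47.9] turn deg [17.37  0.93 -2.4 ] rows 3.693564258634565 2.0438474309037566
norm [0.5249, 0.2791, -0.1597, 0.2021, 0.0108, -0.0279]
```

View pics/s8.png

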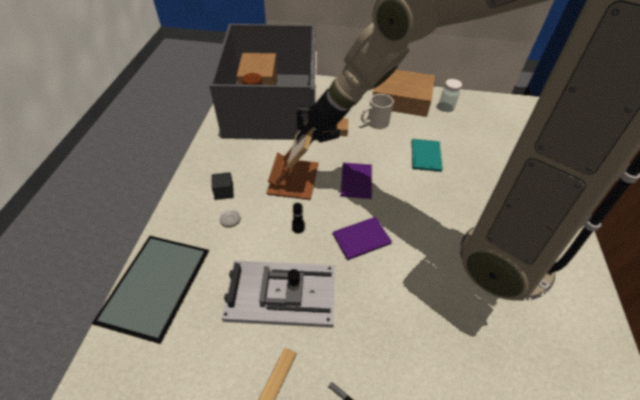

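step_arm(
  deltas=[
    [0.08,0.05,-0.06,0.04,0,-0.005,1],
    [0.18,0.11,-0.12,0.08,0,-0.01,1],
    [0.3,0.17,-0.16,0.12,0,-0.015,1],
    [0.42,0.23,-0.16,0.16,0.01,-0.02,1],
    [0.52,0.28,-0.16,0.2,0.01,-0.03,1],
  ],
)

```text
time_s: 6.45
position: [0.5701, -0.02, 0.3016]
eef_rot: [164.9, 0.2, 93.2]
wrist_force: [1.3, -0.1, -1.4]
finger_gap: 0.15
```

```bash
cat >> h.py <<'E'
BO=np.array([.5466,.1930,0]);BY=6.38
_b=np.radians(BY);BX=np.array([np.cos(_b),np.sin(_b),0]);BYv=np.array([-np.sin(_b),np.cos(_b),0])
def bench(x,y,z): return BO+BX*x+BYv*y+np.array([0,0,z])
E
python3 - <<'E'
from h import *
p,R,s=pose();print(p,s["eef_rot"],s["wrist_force"],s["moment"],s["finger_gap"])
delta(bench(.085,0,.25),tilted(0,BY))
E
```

```text
[ 0.57012641 -0.02001946  0.30164174] [164.8765062    0.18173746  93.1607579 ] [ 1.26801898 -0.06433752 -1.35455522] [-0.02972677  0.27950461 -0.03029527] 0.14970886159877136
shift mm [218.9  57.3  68.3] turn deg [15.11  0.61 -3.18] rows 4.727452961023603 1.7993534986945925
norm [0.7298, 0.191, 0.2275, 0.1759, 0.007, -0.037]
```

step_arm(
  deltas=[
    [0.13,0.035,0.02,0.035,0,-0.007,1],
    [0.27,0.07,0.06,0.07,0,-0.014,1],
    [0.42,0.11,0.11,0.11,0,-0.02,1],
    [0.57,0.15,0.17,0.15,0.005,-0.03,1],
    [0.73,0.19,0.227,0.176,0.007,-0.037,1],
  ],
)

```text
time_s: 6.95
position: [0.6304, 0.2019, 0.2497]
eef_rot: [-179.8, 0.0, 96.4]
wrist_force: [1.8, 0.1, -0.6]
finger_gap: 0.156
```

step_arm(
  deltas=[
    [0,0,0,0,0,0,1],
    [0,0,0,0,0,0,1],
  ],
)

```text
time_s: 7.15
position: [0.6298, 0.2031, 0.2472]
eef_rot: [-179.6, 0.1, 96.5]
wrist_force: [-0.8, -0.1, -1.3]
finger_gap: 0.157
```

```bash
python3 - <<'E'
from h import *
import pickle
p,R,s=pose();print(p,s["eef_rot"],s["wrist_force"],s["moment"],s["finger_gap"])
print("bench",(p-BO)@BX,(p-BO)@BYv)
for n in("wrist","side","scene"):
    m,im=snap(n,f"pics/{n}9.png");pickle.dump(m,open(f"{n}9.pkl","wb"))
s=cv2.imread("pics/side9.png");c=cv2.imread("pics/scene9.png")
o=np.zeros((400,800,3),np.uint8);o[:,:400]=cv2.resize(s[200:340,190:330],(400,400),interpolation=3);o[:,400:]=cv2.resize(c[160:300,290:430],(400,400),interpolation=3);cv2.imwrite("pics/c9.png",o)
E
```

```text
[0.62976589 0.20311409 0.24719982] [-1.79616482e+02  7.25746908e-02  9.65320084e+01] [-0.7518136  -0.14086994 -1.33334854] [ 0.01649692 -0.00112942 -0.04240982] 0.15722809135831686
bench 0.08377472070997415 0.0008098873029855049
```

View pics/wrist9.png

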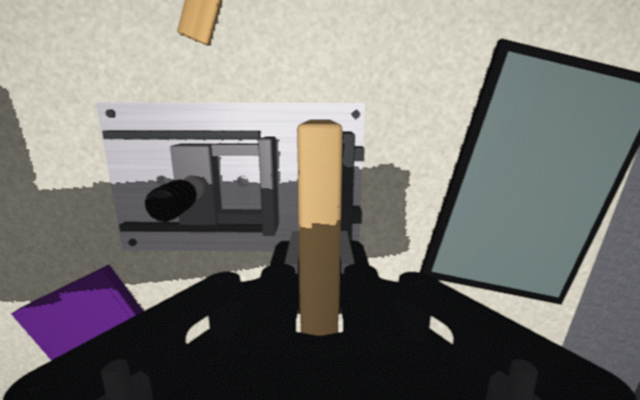

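View pics/c9.png

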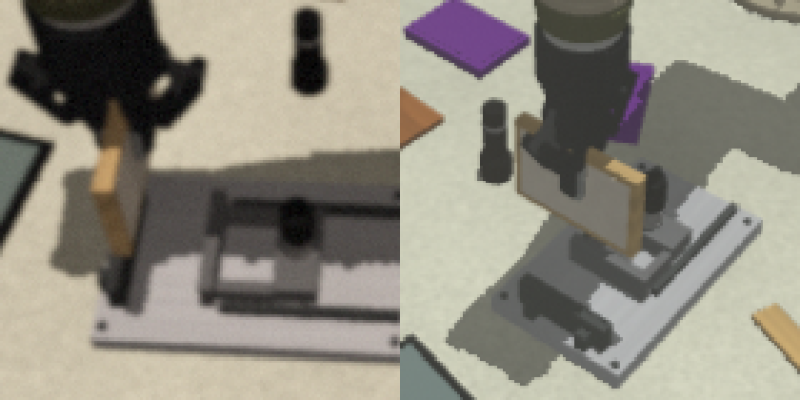

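```bash
python3 - <<'E'
from h import *
import pickle
m=pickle.load(open("wrist9.pkl","rb"))
p,R,s=pose()
def T(uv,zt):
    c,d=ray(m,uv);c=R.T@(c-p);d=R.T@d;return (c+d*(zt-c[2])/d[2])*1000
for zt in(.024,.0263,.029):
    print(zt,[T(u,zt).round(1) for u in((298,125),(341,125),(298,122),(341,122),(320,334),(300,230),(340,230))])
ms=pickle.load(open("scene9.pkl","rb"));md=pickle.load(open("side9.pkl","rb"))
fs=lambda u,v:(290+(u-400)*.35,160+v*.35); fd=lambda u,v:(190+u*.35,200+v*.35)
for n,a,b in[("bot +y +x corner",(628,256),(97,235) ),("bot +y -x",(642,253),(130,254)),("top +y +x",(632,182),(93,192))]:
    X,e=tri([(ms,fs(*a)),(md,fd(*b))]);print(n,(R.T@(X-p)*1000).round(1),X.round(4),np.round(e,4))
im=cv2.imread("pics/wrist9.png");cv2.imwrite("pics/c9w.png",cv2.resize(im[105:345,260:380],None,fx=2.4,fy=2.4,interpolation=3))
E
```

```text
0.024 [array([65.5, -5.9, 24. ]), array([65.6,  6.3, 24. ]), array([66.3, -5.8, 24. ]), array([66.4,  6.3, 24. ]), array([-4.2,  0.8, 24. ]), array([33.8, -5.7, 24. ]), array([33.9,  6.7, 24. ])]
0.0263 [array([65.4, -6. , 26.3]), array([65.5,  6.4, 26.3]), array([66.2, -6. , 26.3]), array([66.3,  6.4, 26.3]), array([-6.1,  0.8, 26.3]), array([32.9, -5.8, 26.3]), array([33. ,  6.9, 26.3])]
0.029 [array([65.3, -6.2, 29. ]), array([65.4,  6.6, 29. ]), array([66.2, -6.2, 29. ]), array([66.2,  6.6, 29. ]), array([-8.3,  0.8, 29. ]), array([31.8, -6. , 29. ]), array([31.9,  7.1, 29. ])]
bot +y +x corner [ 60.4  16.3 103.6] [0.6395 0.2624 0.1469] [0.005 0.005]
bot +y -x [ 62.7  -5.3 119.5] [0.6178 0.2623 0.131 ] [0.0025 0.0025]
top +y +x [59.6  6.  31.8] [0.6295 0.2606 0.2186] [0.002 0.002]
```

View pics/c9w.png

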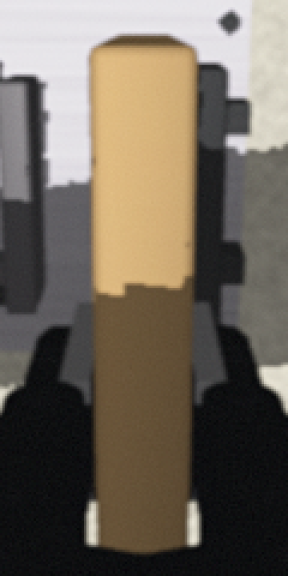

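```bash
python3 - <<'E'
from h import *
delta(bench(.087,0,.150),tilted(0,BY))
E
```

```text
shift mm [  1.7   3.3 100.5] turn deg [-0.1   0.05 -0.06] rows 2.011567473763601 0.01510246796967118
norm [0.0057, 0.011, 0.335, -0.0012, 0.0006, -0.0007]
```

step_arm(
  deltas=[
    [0.005,0.01,0.08,0,0,0,1],
    [0.005,0.011,0.16,0,0,0,1],
    [0.005,0.011,0.23,0,0,0,1],
    [0.005,0.011,0.29,0,0,0,1],
    [0.005,0.011,0.325,0,0,0,1],
  ],
)

```text
time_s: 7.8
position: [0.6325, 0.2005, 0.153]
eef_rot: [-179.9, 0.1, 96.2]
wrist_force: [0.5, -0.2, -1.6]
finger_gap: 0.158
```

step_arm(
  deltas=[
    [0,0,0,0,0,0,1],
    [0,0,0,0,0,0,1],
  ],
)

```text
time_s: 8.0
position: [0.6328, 0.1996, 0.1544]
eef_rot: [-180.0, 0.1, 96.1]
wrist_force: [-0.0, 0.3, -1.2]
finger_gap: 0.157
```

```bash
python3 - <<'E'
from h import *
import pickle
p,R,s=pose();print(p,s["eef_rot"],s["wrist_force"],s["moment"],s["finger_gap"])
delta(bench(.087,0,.140),tilted(0,BY))
for n in("wrist","side","scene"):
    m,im=snap(n,f"pics/{n}10.png");pickle.dump(m,open(f"{n}10.pkl","wb"))
s=cv2.imread("pics/side10.png");c=cv2.imread("pics/scene10.png")
o=np.zeros((400,800,3),np.uint8);o[:,:400]=cv2.resize(s[210:340,200:330],(400,400),interpolation=3);o[:,400:]=cv2.resize(c[180:310,290:420],(400,400),interpolation=3);cv2.imwrite("pics/c10.png",o)
E
```

```text
[0.63282058 0.19963355 0.15438894] [-1.79983365e+02  6.15396438e-02  9.60980224e+01] [-0.03889679  0.28089867 -1.24173581] [ 0.01430204 -0.02769824  0.06518111] 0.15666740602624096
shift mm [ 3.   0.6 14.4] turn deg [-0.02  0.06 -0.28] rows 0.29414621272408353 0.03365570583395774
norm [0.01, 0.0019, 0.048, -0.0002, 0.0007, -0.0033]
```

View pics/c10.png

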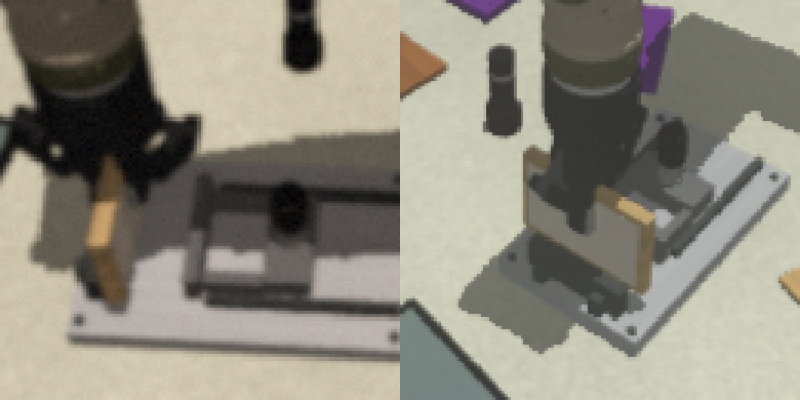

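View pics/wrist10.png

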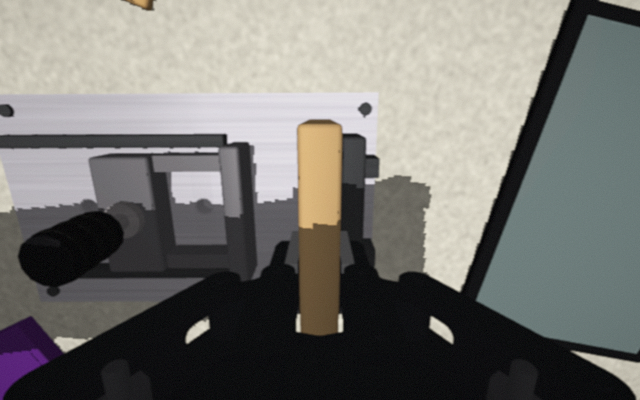

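The panel hangs over the bare bed just in front of the stop. I'll correct y by 3 mm and lower gently until it touches.

step_arm(
  deltas=[
    [0.01,0.002,0.01,0,0,-0.003,1],
    [0.01,0.002,0.022,0,0,-0.003,1],
    [0.01,0.002,0.034,0,0,-0.003,1],
    [0.01,0.002,0.042,0,0,-0.003,1],
  ],
)

```text
time_s: 8.55
position: [0.6333, 0.2036, 0.1414]
eef_rot: [180.0, 0.1, 96.4]
wrist_force: [-0.3, -0.3, -1.0]
finger_gap: 0.156
```

step_arm(
  deltas=[
    [0,0,0.005,0,0,0,1],
    [0,0,0.01,0,0,0,1],
  ],
)

```text
time_s: 8.75
position: [0.6331, 0.2036, 0.1379]
eef_rot: [-180.0, 0.1, 96.4]
wrist_force: [0.7, 0.3, -2.3]
finger_gap: 0.157
```

```bash
python3 - <<'E'
from h import *
p,R,s=pose();print(p,s["eef_rot"],s["wrist_force"],s["moment"],s["finger_gap"])
delta(bench(.087,0,.136),tilted(0,BY))
E
```

```text
[0.63310498 0.20358649 0.1378614 ] [-1.79960628e+02  5.52707268e-02  9.64321474e+01] [ 0.68087931  0.25484973 -2.28001566] [ 0.00771615  0.01171996 -0.03878125] 0.15656784375414798
shift mm [-0.9 -0.1  1.9] turn deg [-0.04  0.06  0.05] rows 0.041526195955461136 0.009961670128382545
norm [-0.003, -0.0005, 0.0062, -0.0005, 0.0006, 0.0006]
```

step_arm(
  deltas=[
    [-0.003,0,0.005,0,0,0,1],
    [-0.003,0,0.008,0,0,0,1],
    [-0.003,0,0.008,0,0,0,1],
  ],
)

```text
time_s: 9.05
position: [0.6331, 0.2026, 0.1353]
eef_rot: [-180.0, 0.1, 96.4]
wrist_force: [0.4, -0.0, -2.0]
finger_gap: 0.156
```

```bash
python3 - <<'E'
from h import *
p,R,s=pose();print(p,s["eef_rot"],s["wrist_force"],s["moment"],s["finger_gap"])
E
```

```text
[0.63314392 0.20261299 0.13534382] [-1.79950196e+02  5.27910076e-02  9.64252855e+01] [ 0.36931358 -0.02444319 -1.9967088 ] [ 0.01609493 -0.02287085  0.005485  ] 0.15553405257444644
```

step_arm(
  deltas=[
    [0,0,0.004,0,0,0,1],
    [0,0,0.008,0,0,0,1],
    [0,0,0.008,0,0,0,1],
  ],
)

```text
time_s: 9.35
position: [0.6335, 0.2025, 0.1345]
eef_rot: [180.0, 0.1, 96.4]
wrist_force: [-1.6, -2.3, 6.0]
finger_gap: 0.153
```

step_arm(
  deltas=[
    [0,0,0.004,0,0,0,1],
    [0,0,0.008,0,0,0,1],
    [0,0,0.008,0,0,0,1],
  ],
)

```text
time_s: 9.65
position: [0.6335, 0.2023, 0.1344]
eef_rot: [179.9, 0.0, 96.4]
wrist_force: [-5.5, -3.6, 11.6]
finger_gap: 0.154
```

Contact is confirmed at TCP z 0.1345. I'll relax the push and then release.

step_arm(
  deltas=[
    [0,0,0,0,0,0,1],
    [0,0,0,0,0,0,1],
  ],
)

```text
time_s: 9.85
position: [0.6338, 0.2023, 0.1347]
eef_rot: [179.8, 0.1, 96.4]
wrist_force: [1.4, -2.4, 2.2]
finger_gap: 0.161
```

step_arm(
  deltas=[
    [0,0,0,0,0,0,0.62],
    [0,0,0,0,0,0,0.5],
    [0,0,0,0,0,0,0.2],
    [0,0,0,0,0,0,-0.2],
    [0,0,0,0,0,0,-0.6],
  ],
)

```text
time_s: 10.35
position: [0.6338, 0.2024, 0.1346]
eef_rot: [179.8, 0.1, 96.4]
wrist_force: [0.5, 0.1, 0.1]
finger_gap: 0.725
```

```bash
python3 - <<'E'
from h import *
p,R,s=pose();print(p,s["eef_rot"],s["wrist_force"],s["finger_gap"])
m,im=snap("wrist","pics/w11.png")
E
```

```text
[0.63384766 0.20236396 0.13455498] [1.79828524e+02 5.26150419e-02 9.64223914e+01] [0.50713093 0.12855488 0.12324328] 0.7253640102739359
```

View pics/w11.png

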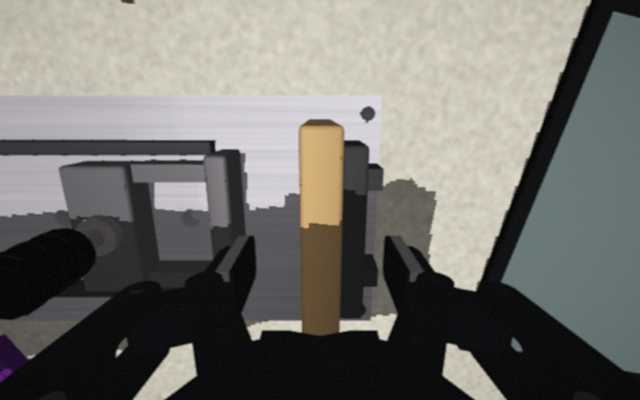

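The panel stands at (301–343, 122–330) with the fingers clear. Retracting upward.

step_arm(
  deltas=[
    [0,0,-0.03,0,0,0,-1],
    [0,0,-0.1,0,0,0,-1],
    [0,0,-0.22,0,0,0,-1],
    [0,0,-0.36,0,0,0,-1],
    [0,0,-0.5,0,0,0,-1],
  ],
)

```text
time_s: 10.9
position: [0.633, 0.2024, 0.2866]
eef_rot: [179.8, 0.1, 96.4]
wrist_force: [0.8, 0.5, -0.2]
finger_gap: 0.998
```

```bash
python3 - <<'E'
from h import *
delta(bench(-.034,-.01,.28),tilted(0,BY))
E
```

```text
shift mm [  -9.6 -120.9    6.3] turn deg [0.17 0.05 0.04] rows 2.4296751750610994 0.0212145568947443
norm [-0.0321, -0.4031, 0.0209, 0.002, 0.0006, 0.0005]
```

step_arm(
  deltas=[
    [0,-0.13,0.01,0,0,0,-1],
    [-0.02,-0.27,0.02,0,0,0,-1],
    [-0.03,-0.403,0.02,0.002,0,0,-1],
    [-0.03,-0.403,0.02,0.002,0,0,-1],
    [-0.03,-0.403,0.02,0.002,0,0,-1],
  ],
)

```text
time_s: 11.4
position: [0.5134, 0.1799, 0.2815]
eef_rot: [179.9, 0.0, 96.4]
wrist_force: [0.9, 0.7, -0.2]
finger_gap: 1.004
```

```bash
python3 - <<'E'
from h import *
import pickle
p,R,s=pose();print(p,s["eef_rot"])
for n in("wrist","side"):
    m,im=snap(n,f"pics/{n}12.png");pickle.dump(m,open(f"{n}12.pkl","wb"))
E
```

```text
[0.51337814 0.17988894 0.28148883] [1.79897875e+02 4.54566165e-02 9.64309670e+01]
```

View pics/wrist12.png

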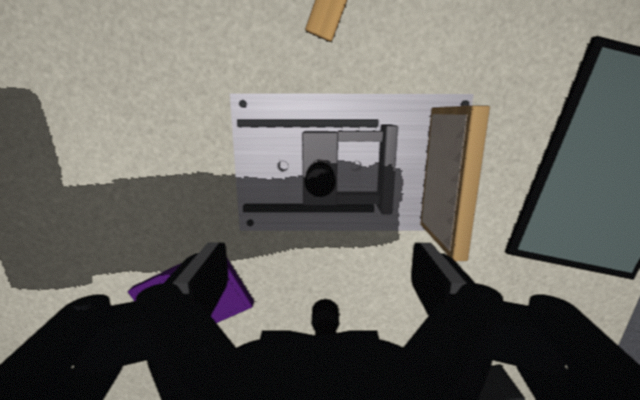

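View pics/side12.png

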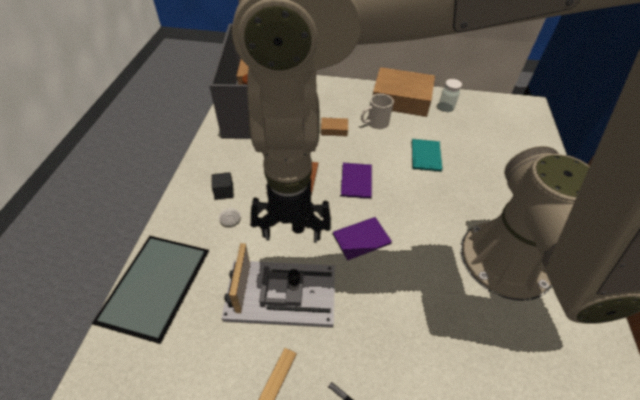

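```bash
python3 - <<'E'
from h import *
import pickle
m=pickle.load(open("wrist12.pkl","rb"))
def B(uv,z):
    X=plane(m,uv,z);return ((X-BO)@BX*1000).round(1),((X-BO)@BYv*1000).round(1)
im=cv2.imread("pics/wrist12.png")
cv2.imwrite("pics/c12.png",cv2.resize(im[85:270,280:500],None,fx=3.2,fy=3.2,interpolation=3))
for n,u,z in[("bot +y",(430,107),.02),("bot -y",(422,223),.02),("top+x +y",(489,107),.11),("top+x -y",(467,259),.11),("top-x +y",(470,106),.11),("top-x -y",(455,259),.11),("knobtop",(320,178),.102),("hole-73",(283,166),.02),("hole7",(355,165),.02),("jawtop +y",(397,126),.052),("jawtop -y",(390,213),.052)]:print(n,B(u,z))
E
```

```text
bot +y (np.float64(80.6), np.float64(62.1))
bot -y (np.float64(83.9), np.float64(-65.0))
top+x +y (np.float64(93.6), np.float64(60.9))
top+x -y (np.float64(93.2), np.float64(-64.3))
top-x +y (np.float64(79.2), np.float64(61.6))
top-x -y (np.float64(82.9), np.float64(-64.3))
knobtop (np.float64(-33.0), np.float64(4.6))
hole-73 (np.float64(-72.7), np.float64(0.3))
hole7 (np.float64(5.3), np.float64(1.6))
jawtop +y (np.float64(39.9), np.float64(44.3))
jawtop -y (np.float64(38.8), np.float64(-42.3))
```

View pics/c12.png

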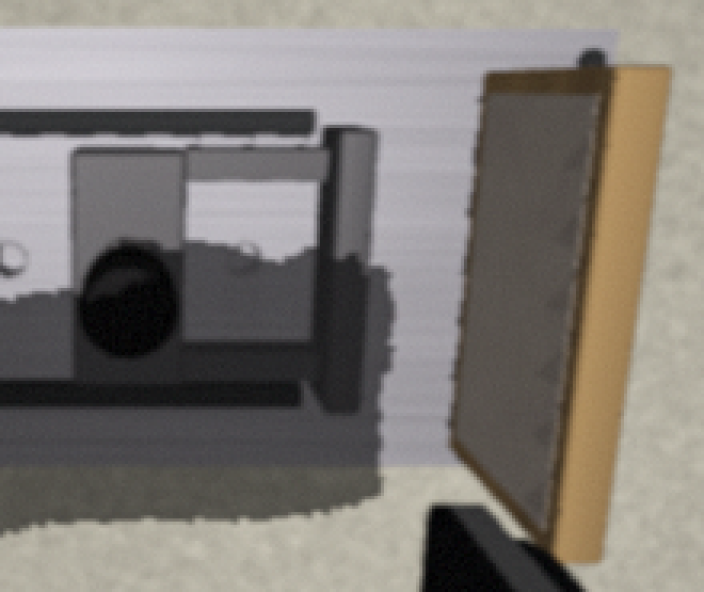

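```bash
python3 - <<'E'
from h import *
import pickle
m=pickle.load(open("wrist12.pkl","rb"))
im=cv2.imread("pics/wrist12.png").astype(int)
# bed edges along columns where free
for c in (405,412,418):
    g=im[:,c].sum(1); r=[i for i in range(85,260) if abs(g[i+1]-g[i-1])>25]; print(c,r)
def B(uv,z):
    X=plane(m,uv,z);return ((X-BO)@BX*1000).round(1),((X-BO)@BYv*1000).round(1)
for u in((412,94.5),(412,231),(430,107.5),(431.5,108),(421,224),(421,222)):print(u,B(u,.02))
for u in((280,123.5),(280,208)):print("screw/guide",B(u,.03))
# screws
for u in((243,103.5),(465,104),(250,223)):print("screw",B(u,.02))
E
```

```text
405 [94, 124, 214, 230, 231]
412 [124, 155, 214, 229, 230, 231, 243, 244, 245, 246, 247, 251, 252, 253, 254, 256, 257, 258, 259]
418 [108, 214, 215, 229, 230, 231, 240, 241, 242, 243, 244]
(412, 94.5) (np.float64(61.0), np.float64(74.3))
(412, 231) (np.float64(73.3), np.float64(-74.8))
(430, 107.5) (np.float64(80.7), np.float64(61.6))
(431.5, 108) (np.float64(82.3), np.float64(61.1))
(421, 224) (np.float64(82.8), np.float64(-66.2))
(421, 222) (np.float64(82.6), np.float64(-63.8))
screw/guide (np.float64(-73.3), np.float64(45.6))
screw/guide (np.float64(-76.1), np.float64(-44.2))
screw (np.float64(-111.9), np.float64(65.1))
screw (np.float64(116.3), np.float64(65.2))
screw (np.float64(-112.2), np.float64(-65.4))
```

The panel stands upright at bench x 80–94 mm, y −65 to +61 mm, so it is about 2 mm off centre. The knob is at bench (−33, ~1) mm. I'll descend over the knob.

```bash
python3 - <<'E'
from h import *
delta(bench(-.033,.001,.141),tilted(0,BY))
E
```

```text
shift mm [ 10.4  -0.7 140.3] turn deg [0.15 0.04 0.04] rows 2.8131772428814408 0.01872762775295602
norm [0.0348, -0.0022, 0.4676, 0.0018, 0.0004, 0.0004]
```

step_arm(
  deltas=[
    [0.02,0,0.09,0,0,0,-1],
    [0.035,-0.002,0.19,0,0,0,-1],
    [0.035,-0.002,0.29,0,0,0,-1],
    [0.035,-0.002,0.38,0,0,0,-1],
    [0.035,-0.002,0.455,0,0,0,-1],
  ],
)

```text
time_s: 12.0
position: [0.515, 0.1906, 0.1432]
eef_rot: [179.8, 0.0, 96.4]
wrist_force: [-0.4, -0.5, -0.0]
finger_gap: 1.0
```

step_arm(
  deltas=[
    [0,0,0,0,0,0,-1],
    [0,0,0,0,0,0,-1],
  ],
)

```text
time_s: 12.2
position: [0.5161, 0.1907, 0.143]
eef_rot: [179.9, 0.0, 96.4]
wrist_force: [0.6, 0.5, 0.2]
finger_gap: 0.997
```

```bash
python3 - <<'E'
from h import *
p,R,s=pose();print(p,s["eef_rot"],s["wrist_force"])
delta(bench(-.033,.001,.141),tilted(0,BY))
m,im=snap("wrist","pics/w13.png")
E
```

```text
[0.51607612 0.19072678 0.14300983] [1.79872167e+02 4.36618083e-02 9.63999414e+01] [0.64873391 0.45077908 0.19262783]
shift mm [-0.1 -2.4  2. ] turn deg [0.13 0.04 0.02] rows 0.06285691362164407 0.015896962327307793
norm [-0.0004, -0.0081, 0.0067, 0.0015, 0.0005, 0.0002]
```

View pics/w13.png

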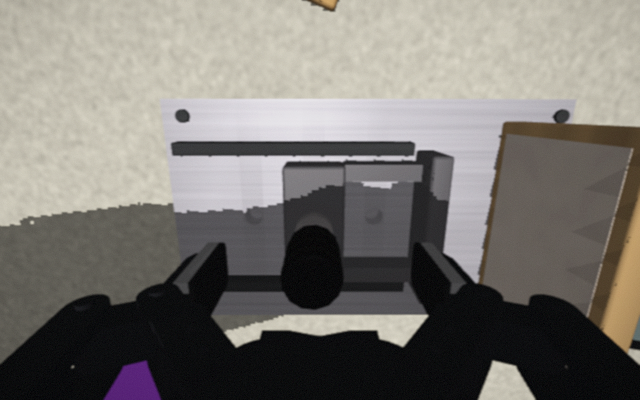

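The knob is centred between the open fingers at about (312,270). I'll correct by −2.4 mm and close.

step_arm(
  deltas=[
    [0,-0.008,0.007,0,0,0,-1],
    [0,-0.008,0.007,0,0,0,0.2],
    [0,-0.008,0.007,0,0,0,1],
    [0,-0.008,0.007,0,0,0,1],
    [0,-0.008,0.007,0,0,0,1],
  ],
  grip_force=50,
)

```text
time_s: 12.75
position: [0.5141, 0.1906, 0.1422]
eef_rot: [179.7, 0.0, 96.4]
wrist_force: [-1.2, -1.1, 3.3]
finger_gap: 0.33
```

step_arm(
  deltas=[
    [0,0,0,0,0,0,1],
    [0,0,0,0,0,0,1],
    [0,0,0,0,0,0,1],
  ],
  grip_force=70,
)

```text
time_s: 13.05
position: [0.514, 0.1906, 0.1423]
eef_rot: [179.8, 0.0, 96.4]
wrist_force: [-1.5, 0.3, 3.7]
finger_gap: 0.286
```

```bash
python3 - <<'E'
from h import *
p,R,s=pose();print(p,s["eef_rot"],s["wrist_force"],s["moment"],s["finger_gap"]*85);print((p-BO)@BX,(p-BO)@BYv)
m,im=snap("wrist","pics/w14.png")
E
```

```text
[0.51397198 0.19058608 0.14232605] [1.79757022e+02 3.23687287e-02 9.64045059e+01] [-1.51950536  0.2799382   3.69956191] [-0.0621072   0.46188858 -0.02091681] 24.289949803688817
-0.03269418943745377 0.001226717720987013
```

View pics/w14.png

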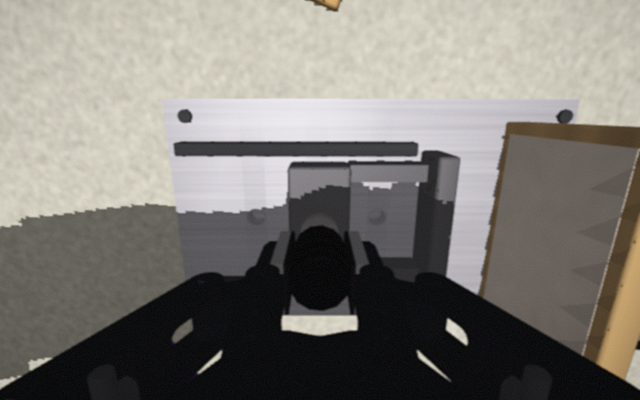

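step_arm(
  deltas=[
    [0,0,-0.012,0,0,0,1],
    [0,0,-0.025,0,0,0,1],
    [0,0,-0.04,0,0,0,1],
    [0,0,-0.05,0,0,0,1],
    [0,0,-0.05,0,0,0,1],
  ],
)

```text
time_s: 13.6
position: [0.5138, 0.1906, 0.1574]
eef_rot: [179.8, 0.0, 96.4]
wrist_force: [1.4, 0.4, -7.9]
finger_gap: 0.285
```

```bash
python3 - <<'E'
from h import *
p,R,s=pose();print(p,s["eef_rot"],s["wrist_force"],s["moment"],s["finger_gap"]*85);print((p-BO)@BX,(p-BO)@BYv)
m,im=snap("wrist","pics/w15.png");m,im=snap("side","pics/s15.png")
E
```

```text
[0.51382271 0.19055964 0.15737286] [1.79774268e+02 3.36988193e-02 9.64058788e+01] [ 1.40277327  0.44262458 -7.85611941] [ 0.13214208 -0.28859928  0.03815874] 24.22546795215974
-0.03284546929366313 0.0012170320800955609
```

View pics/w15.png

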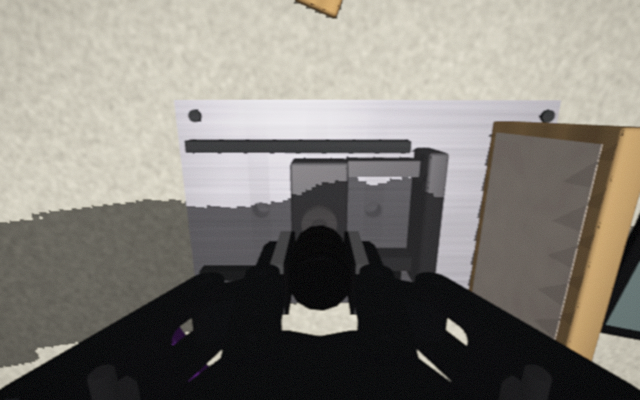

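The pin is out: the knob is lifted 15 mm, and the force of −7.9 N matches the spring. Now I'll slide the jaw.

step_arm(
  deltas=[
    [0,0.02,0,0,0,0,1],
    [0,0.045,0,0,0,0,1],
    [0,0.07,0,0,0,0,1],
    [0,0.09,0,0,0,0,1],
    [0,0.105,0,0,0,0,1],
  ],
)

```text
time_s: 14.2
position: [0.5457, 0.1941, 0.1569]
eef_rot: [179.8, 0.0, 96.4]
wrist_force: [-2.2, -0.2, -7.3]
finger_gap: 0.282
```

```bash
python3 - <<'E'
from h import *
p,R,s=pose();print(p,s["eef_rot"],s["wrist_force"],s["moment"],s["finger_gap"]*85);print((p-BO)@BX,(p-BO)@BYv)
delta(bench(.0070,.001,.1565),tilted(0,BY))
m,im=snap("wrist","pics/w16.png")
E
```

```text
[0.54569031 0.19410524 0.15689946] [1.79807419e+02 3.25091421e-02 9.63996032e+01] [-2.20448657 -0.18763935 -7.27864312] [0.06228966 0.5007487  0.01231146] 24.000285282374175
-0.0007812405236518597 0.001199483655101997
shift mm [-0.2  7.8  0.4] turn deg [0.19 0.03 0.02] rows 0.15588080813854943 0.022851227427990343
norm [-0.0007, 0.0259, 0.0014, 0.0022, 0.0004, 0.0002]
```

View pics/w16.png

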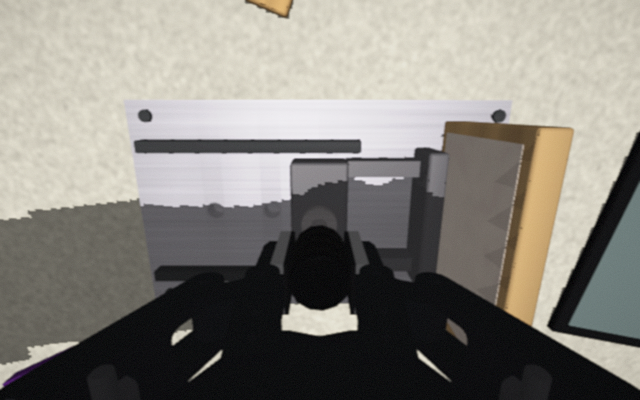

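The jaw travels with the knob, and its face at (437,200) is nearing the panel. The last 8 mm will be slow.

step_arm(
  deltas=[
    [0,0.006,0,0,0,0,1],
    [0,0.012,0,0,0,0,1],
    [0,0.018,0,0,0,0,1],
    [0,0.023,0,0,0,0,1],
    [0,0.026,0,0,0,0,1],
  ],
)

```text
time_s: 14.75
position: [0.5538, 0.195, 0.1569]
eef_rot: [179.8, 0.0, 96.4]
wrist_force: [-3.2, -0.1, -7.6]
finger_gap: 0.283
```

```bash
python3 - <<'E'
from h import *
p,R,s=pose();print(p,s["eef_rot"],s["wrist_force"],s["moment"],s["finger_gap"]*85);print((p-BO)@BX,(p-BO)@BYv)
m,im=snap("wrist","pics/w17.png")
E
```

```text
[0.55375284 0.1950153  0.15688929] [1.79801297e+02 2.70613910e-02 9.63975828e+01] [-3.17033684 -0.11899557 -7.57642349] [-0.02464959  0.79581532  0.0234915 ] 24.071182711617553
0.007332490382324163 0.0012079849498930384
```

View pics/w17.png

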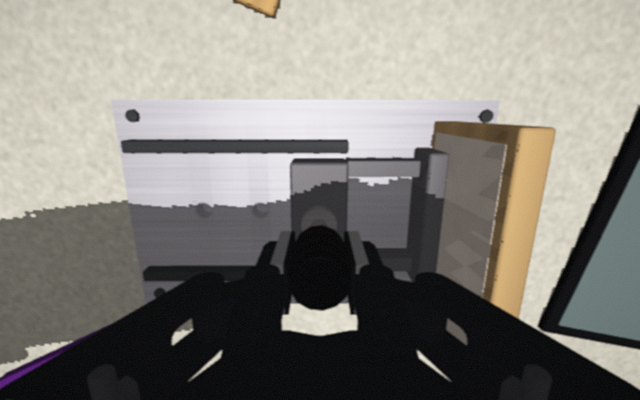

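The panel is still upright. The travel is 40.2 mm, so I'm lowering the pin.

step_arm(
  deltas=[
    [0,0,0.008,0,0,0,1],
    [0,0,0.016,0,0,0,1],
    [0,0,0.024,0,0,0,1],
    [0,0,0.03,0,0,0,1],
    [0,0,0.03,0,0,0,1],
  ],
)

```text
time_s: 15.3
position: [0.554, 0.1951, 0.1477]
eef_rot: [179.8, 0.0, 96.4]
wrist_force: [-2.1, 0.0, -7.7]
finger_gap: 0.282
```

step_arm(
  deltas=[
    [0,0,0.006,0,0,0,1],
    [0,0,0.012,0,0,0,1],
    [0,0,0.018,0,0,0,1],
    [0,0,0.018,0,0,0,1],
  ],
)

```text
time_s: 15.7
position: [0.554, 0.195, 0.1424]
eef_rot: [179.8, 0.0, 96.4]
wrist_force: [-3.6, -0.4, -2.6]
finger_gap: 0.284
```

```bash
python3 - <<'E'
from h import *
p,R,s=pose();print(p,s["eef_rot"],s["wrist_force"],s["moment"],s["finger_gap"]*85);print((p-BO)@BX,(p-BO)@BYv)
E
```

```text
[0.55402003 0.19501957 0.1424125 ] [1.79772868e+02 2.48773895e-02 9.63955150e+01] [-3.55897662 -0.44647362 -2.63534655] [-0.09708451  0.98797455  0.02871555] 24.09916465492627
0.00759849837318653 0.0011825289598608507
```

step_arm(
  deltas=[
    [0,-0.001,0.003,0,0,0,1],
    [0,-0.001,0.005,0,0,0,1],
    [0,-0.001,0.005,0,0,0,1],
  ],
)

```text
time_s: 16.0
position: [0.554, 0.1951, 0.1423]
eef_rot: [179.7, 0.0, 96.4]
wrist_force: [-5.7, -0.2, 6.1]
finger_gap: 0.286
```

```bash
python3 - <<'E'
from h import *
import pickle
p,R,s=pose();print(p,s["eef_rot"],s["wrist_force"],s["moment"],s["finger_gap"]*85);print((p-BO)@BX,(p-BO)@BYv)
for n in("wrist","side","scene"):
    m,im=snap(n,f"pics/{n}18.png");pickle.dump(m,open(f"{n}18.pkl","wb"))
s=cv2.imread("pics/side18.png");c=cv2.imread("pics/scene18.png")
o=np.zeros((400,800,3),np.uint8);o[:,:400]=cv2.resize(s[210:340,200:330],(400,400),interpolation=3);o[:,400:]=cv2.resize(c[180:310,300:430],(400,400),interpolation=3);cv2.imwrite("pics/c18.png",o)
E
```

```text
[0.55396609 0.19505659 0.14230972] [1.79692491e+02 2.80376779e-02 9.63984997e+01] [-5.71429304 -0.24853277  6.1053063 ] [-0.26754446  1.52298666  0.00886969] 24.293886221864028
0.00754900189682275 0.001225322993291467
```

View pics/wrist18.png

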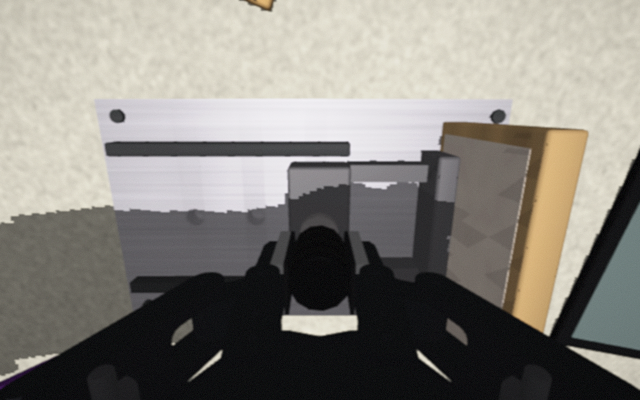

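View pics/c18.png

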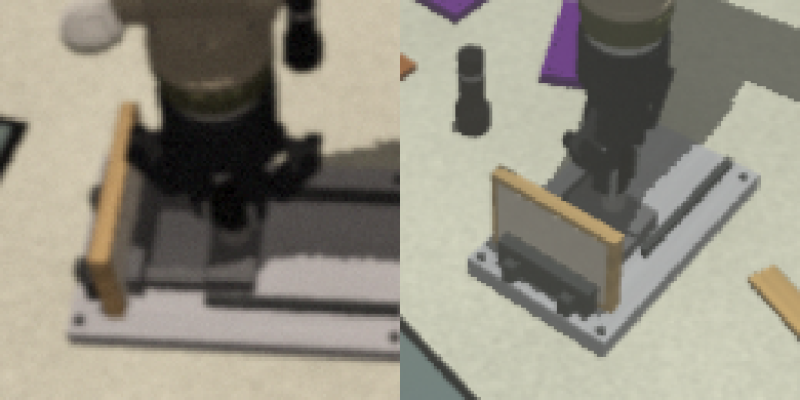

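The knob bottomed at the same TCP height as when I first gripped it down (0.1423 m), with a +6 N upward reaction. The panel stands between jaw and stop. I'll ease the sideways push and check the panel's tilt.

step_arm(
  deltas=[
    [0,-0.003,0.001,0,0,0,1],
    [0,-0.004,0.001,0,0,0,1],
    [0,-0.004,0.001,0,0,0,1],
  ],
)

```text
time_s: 16.45
position: [0.5535, 0.195, 0.1424]
eef_rot: [179.6, 0.0, 96.4]
wrist_force: [-1.3, 0.1, 0.1]
finger_gap: 0.285
```

```bash
python3 - <<'E'
from h import *
import pickle
p,R,s=pose();print(p,s["wrist_force"],s["moment"],s["finger_gap"]*85,(p-BO)@BX)
m,im=snap("wrist","pics/wrist19.png")
cv2.imwrite("pics/c19.png",cv2.resize(im[90:350,400:620,::-1],None,fx=2.3,fy=2.3,interpolation=3))
def B(uv,z):
    X=plane(m,uv,z);return ((X-BO)@BX*1000).round(1),((X-BO)@BYv*1000).round(1)
import json;pickle.dump(m,open("w19.pkl","wb"))
E
```

```text
[0.55352544 0.19497    0.14239418] [-1.28239082  0.06698072  0.06507305] [-0.07881991  0.51908925  0.07801127] 24.219083960140196 0.007101461946449528
```

View pics/c19.png

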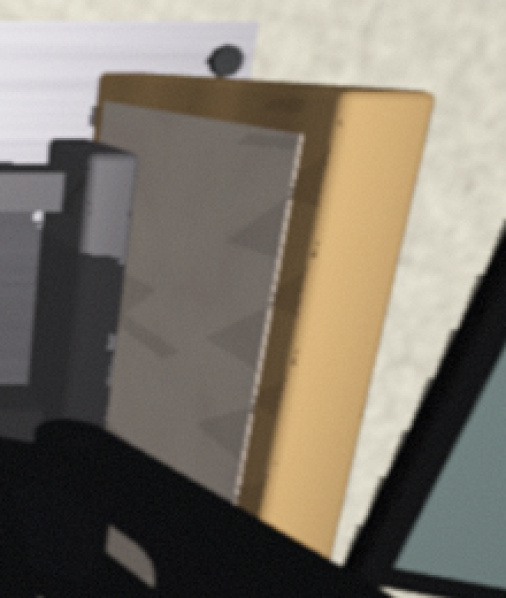

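```bash
python3 - <<'E'
from h import *
import pickle
m=pickle.load(open("w19.pkl","rb"))
f=lambda u,v:(400+u/2.3,90+v/2.3)
for n,u,z in[("bot -x +y",(100,76),.02),("top -x +y",(340,93),.11),("top +x +y",(433,96),.11),("top -x mid",(300,330),.11),("top +x mid",(383,345),.11),("top-x low",(262,510),.11),("top+x low",(332,556),.11),("jaw face top +y",(136,155),.052),("screw",(226,60),.02)]:
    X=plane(m,f(*u),z);print(n,((X-BO)@BX*1000).round(1),((X-BO)@BYv*1000).round(1))
E
```

```text
bot -x +y 83.7 61.4
top -x +y 81.5 62.2
top +x +y 94.7 61.8
top -x mid 82.4 26.6
top +x mid 95.8 24.1
top-x low 82.0 -5.3
top+x low 95.4 -14.3
jaw face top +y 80.9 45.1
screw 116.4 65.5
```

step_arm(
  deltas=[
    [0,0,0.003,0,0,0,1],
    [0,0,0.004,0,0,0,1],
    [0,0,0.004,0,0,0,1],
    [0,0,0.004,0,0,0,1],
  ],
)

```text
time_s: 16.9
position: [0.5536, 0.195, 0.1423]
eef_rot: [179.6, 0.0, 96.4]
wrist_force: [-3.9, -1.0, 6.1]
finger_gap: 0.285
```

```bash
python3 - <<'E'
from h import *
p,R,s=pose();print(p,s["wrist_force"],s["moment"],s["finger_gap"]*85,(p-BO)@BX,np.abs(s["dq"]).max())
m,im=snap("side","pics/side20.png")
E
```

```text
[0.55358477 0.19500465 0.14232034] [-3.93416983 -0.95557243  6.05399924] [-0.19940502  1.29195324  0.02678182] 24.254458567016993 0.007164276465511621 0.13029648180135045
```

View pics/side20.png

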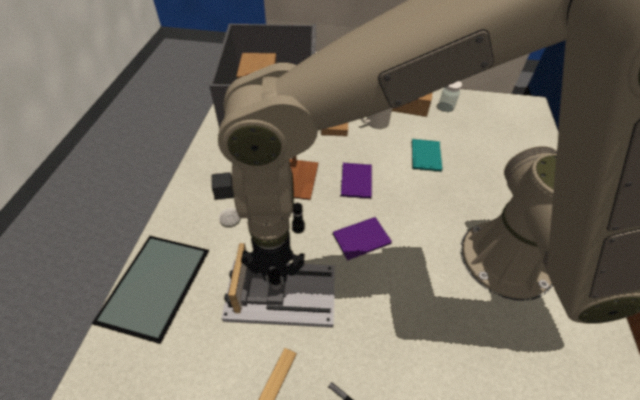

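The panel stands trapped at (237,278), the knob is gripped and pressed down, and the bystanders are where they were. Handing in.

```bash
python3 - <<'E'
from cell import robot
print(robot.finish_job()); print(robot.get_state()["time_s"])
E
```

```text
the job is handed in; nothing more can be done
None
the job is handed in; nothing more can be done
```

I stood the plywood panel upright on the bed, slid the jaw one hole towards the stop, and handed in at about 17 s with the knob still gripped and pressed down. No verdict came back, so what follows is from my own last checks.

- **Panel placing:** I gripped it by the free upper edge, lowered it until the wrist force showed contact, and let go. The last wrist view shows it upright at bench x of about 82–96 mm, between the jaw face (about 81 mm) and the stop (about 100 mm).
- **Pin and jaw:** I lifted the knob 15 mm, and the −7.9 N pull matched the spring. I then slid the jaw 40 mm. The knob went down to the same height as before the lift, with about 6 N pushing back up, and sat unchanged in the grip, so I take the pin to be fully in the hole.
- **Forces:** the largest wrist-force reading was about 12 N, when the panel touched the bed.
- **Other things on the table:** the last side view shows nothing else moved.

**What disagreed:**
- The panel sits about 2 mm off centre towards the bench's −y side, with its ends at about +61.5 and −65 mm. I left it there.
- The hole positions put the bench centre 2.2 mm from where the corner screws put it. I went with the holes, because the stop and jaw positions agreed with them.
- The scene and side cameras agreed with each other only to 2–5 mm on the panel's corners, so I used the wrist camera for positions.

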